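Zero the checking fixture, clamp a batch of turned spacers in it and start the check

TASK

First zero the empty, locked checking fixture: twist the start key clockwise to its stop and let it spring back. Then flip the cam lever free and stand every spacer on the bed between bar and back stop, one to an index line and centred on it (any lines), and flip the lever back until the bar locks the row tight against the back stop. Start the check with a second full twist of the key; never turn it while the lever is not locked, and leave bin, caliper and master ring alone.

Things in the scene. Friction and masses are not known exactly. Their poses are not given: they have to be found in the camera images.
- bed: Checking fixture on the bench: dark steel plate 5 mm thick, x -65 to 90, y -205 to 160 mm, yaw varies. Origin on the bench; x away from the robot to the back stop, y left along the row, z up. Back stop: aluminium rail, face at x = 48 mm, top 19 mm above the bench, y -145 to 145. Six white index lines run along x at y = -125, -75, -25, 25, 75, 125 mm.
- clamp_bar (a joint): Aluminium clamp bar facing the stop, 290 mm long (bed y), 24 mm deep, 7 to 19 mm above the bench. Driven by the cam lever in proportion to its angle, held by its friction (15 N). In m: 0 = in, 35.5 mm from bar face to stop face (0.0005 when tight on the 36 mm spacers); 0.030 = out, towards the robot (bed -x). Moving in, it pushes spacers back to the stop. Starts in, empty.
- cam_lever (a joint): Cam lever at the right (bed -y) end of the bed, turns level about a fixed hub, drives the clamp bar. In rad: 0 = stop, bar in, handle points outwards (bed -y); grows as it swings towards the robot (clockwise from above); 1.35 = stop, free, bar fully out, handle nearly along bed -x. Tight on spacers it reads about 0.02; below 0.12 is locked. Friction keeps it where left; 4 to 8 N turn it.
- lever_hub (a point): Point on the lever's fixed hub axis at mid-height of the handle, 31 mm above the bench. Cam disc of 28 mm radius round it, top 24 mm above the bench.
- lever_tip (a point): Point on the lever's handle near its end, 66 mm from the hub, 31 mm above the bench. Handle: dark steel bar 13 mm wide, 12 mm high (25 to 37 mm above the bench), reaching to 70 mm from the hub; black end cap 19 mm wide. Guide strip beneath it, top 14 mm above the bench.
- key_box: Grey start box fixed to the bench, 80 by 80 by 40 mm high, yaw varies; origin under its centre, z up.
- start_key (a joint): Spring-return start key on top of the box. Value in rad: 0 = rest, grows clockwise seen from above, stop at 1.2. Spring 0.10 N m per rad takes it back to 0 when let go.
- key_grip (a point): Centre of the key's grip, on its vertical axis, 64 mm above the bench. Grip: upright black flat bar 36 mm long (along this point's x), 11 mm thick (along its y), from 50 to 76 mm above the bench. This point turns with the key.
- mark0 (a point): Place for one spacer: the point on the bed's upper face (5 mm above the bench) on index line 0 (counted from the right, bed -y), 18 mm in front of the back stop, where the underside centre of a clamped spacer belongs.
- mark1 (a point): Place for one spacer: the point on the bed's upper face (5 mm above the bench) on index line 1 (counted from the right, bed -y), 18 mm in front of the back stop, where the underside centre of a clamped spacer belongs.
- mark2 (a point): Place for one spacer: the point on the bed's upper face (5 mm above the bench) on index line 2 (counted from the right, bed -y), 18 mm in front of the back stop, where the underside centre of a clamped spacer belongs.
- mark3 (a point): Place for one spacer: the point on the bed's upper face (5 mm above the bench) on index line 3 (counted from the right, bed -y), 18 mm in front of the back stop, where the underside centre of a clamped spacer belongs.
- mark4 (a point): Place for one spacer: the point on the bed's upper face (5 mm above the bench) on index line 4 (counted from the right, bed -y), 18 mm in front of the back stop, where the underside centre of a clamped spacer belongs.
- mark5 (a point): Place for one spacer: the point on the bed's upper face (5 mm above the bench) on index line 5 (counted from the right, bed -y), 18 mm in front of the back stop, where the underside centre of a clamped spacer belongs.
- spacer0: Turned aluminium spacer, 85 g (varies), standing upright: foot 36 mm diameter and 14 mm high, neck 26 mm diameter above it, 46 mm high in all, dark bore on top. Origin at the underside centre, z up. All spacers are alike; may be absent.
- spacer1: Turned aluminium spacer, 85 g (varies), standing upright: foot 36 mm diameter and 14 mm high, neck 26 mm diameter above it, 46 mm high in all, dark bore on top. Origin at the underside centre, z up. All spacers are alike; may be absent.
- spacer2: Turned aluminium spacer, 85 g (varies), standing upright: foot 36 mm diameter and 14 mm high, neck 26 mm diameter above it, 46 mm high in all, dark bore on top. Origin at the underside centre, z up. All spacers are alike; may be absent.
- spacer3: Turned aluminium spacer, 85 g (varies), standing upright: foot 36 mm diameter and 14 mm high, neck 26 mm diameter above it, 46 mm high in all, dark bore on top. Origin at the underside centre, z up. All spacers are alike; may be absent.
- spacer4: Turned aluminium spacer, 85 g (varies), standing upright: foot 36 mm diameter and 14 mm high, neck 26 mm diameter above it, 46 mm high in all, dark bore on top. Origin at the underside centre, z up. All spacers are alike; may be absent.
- spacer5: Turned aluminium spacer, 85 g (varies), standing upright: foot 36 mm diameter and 14 mm high, neck 26 mm diameter above it, 46 mm high in all, dark bore on top. Origin at the underside centre, z up. All spacers are alike; may be absent.
- red_bin: Bystander: open red plastic bin 120 by 170 by 75 mm, origin under its centre.
- caliper: Bystander: steel caliper with a black display, 200 mm long, lying flat; origin under its beam's middle.
- master_ring: Bystander: dark steel master ring, 64 mm diameter, 22 mm high; origin under its centre.
Things that resemble listed ones, but are neither listed nor needed, are in the scene too. What is shaped like the spacer3 but red is not meant.

How it is judged:
On the way, in this order (a step that is already met when the one before it is completed fails the run):
1. the start key is twisted to its stop with the lever locked (zero) (value of joint start_key above 1.1 rad and value of joint cam_lever below 0.12 rad), for 0.1 s.
2. the key is let go and has sprung back (value of joint start_key below 0.1 rad and contact force between the fingers and key_box below 0.5 N), for 0.2 s.
3. the cam lever is flipped free (value of joint cam_lever above 0.9 rad), for 0.1 s.
4. every spacer stands on the bed at an index line ((horizontal distance between spacer0 and mark0 below 0.02 m or horizontal distance between spacer0 and mark1 below 0.02 m or horizontal distance between spacer0 and mark2 below 0.02 m or horizontal distance between spacer0 and mark3 below 0.02 m or horizontal distance between spacer0 and mark4 below 0.02 m or horizontal distance between spacer0 and mark5 below 0.02 m) and angle between each of spacer0, spacer1, spacer2, spacer3, spacer4, spacer5's own z axis and vertical below 0.12 rad and z of each of spacer0, spacer1, spacer2, spacer3, spacer4, spacer5 in the frame of bed below 0.01 m and (horizontal distance between spacer1 and mark0 below 0.02 m or horizontal distance between spacer1 and mark1 below 0.02 m or horizontal distance between spacer1 and mark2 below 0.02 m or horizontal distance between spacer1 and mark3 below 0.02 m or horizontal distance between spacer1 and mark4 below 0.02 m or horizontal distance between spacer1 and mark5 below 0.02 m) and (horizontal distance between spacer2 and mark0 below 0.02 m or horizontal distance between spacer2 and mark1 below 0.02 m or horizontal distance between spacer2 and mark2 below 0.02 m or horizontal distance between spacer2 and mark3 below 0.02 m or horizontal distance between spacer2 and mark4 below 0.02 m or horizontal distance between spacer2 and mark5 below 0.02 m) and (horizontal distance between spacer3 and mark0 below 0.02 m or horizontal distance between spacer3 and mark1 below 0.02 m or horizontal distance between spacer3 and mark2 below 0.02 m or horizontal distance between spacer3 and mark3 below 0.02 m or horizontal distance between spacer3 and mark4 below 0.02 m or horizontal distance between spacer3 and mark5 below 0.02 m) and (horizontal distance between spacer4 and mark0 below 0.02 m or horizontal distance between spacer4 and mark1 below 0.02 m or horizontal distance between spacer4 and mark2 below 0.02 m or horizontal distance between spacer4 and mark3 below 0.02 m or horizontal distance between spacer4 and mark4 below 0.02 m or horizontal distance between spacer4 and mark5 below 0.02 m) and (horizontal distance between spacer5 and mark0 below 0.02 m or horizontal distance between spacer5 and mark1 below 0.02 m or horizontal distance between spacer5 and mark2 below 0.02 m or horizontal distance between spacer5 and mark3 below 0.02 m or horizontal distance between spacer5 and mark4 below 0.02 m or horizontal distance between spacer5 and mark5 below 0.02 m)), for 0.2 s.
5. the bar holds the row against the stop and the lever is locked ((horizontal distance between spacer0 and mark0 below 0.007 m or horizontal distance between spacer0 and mark1 below 0.007 m or horizontal distance between spacer0 and mark2 below 0.007 m or horizontal distance between spacer0 and mark3 below 0.007 m or horizontal distance between spacer0 and mark4 below 0.007 m or horizontal distance between spacer0 and mark5 below 0.007 m) and angle between each of spacer0, spacer1, spacer2, spacer3, spacer4, spacer5's own z axis and vertical below 0.12 rad and z of each of spacer0, spacer1, spacer2, spacer3, spacer4, spacer5 in the frame of bed below 0.01 m and (horizontal distance between spacer1 and mark0 below 0.007 m or horizontal distance between spacer1 and mark1 below 0.007 m or horizontal distance between spacer1 and mark2 below 0.007 m or horizontal distance between spacer1 and mark3 below 0.007 m or horizontal distance between spacer1 and mark4 below 0.007 m or horizontal distance between spacer1 and mark5 below 0.007 m) and (horizontal distance between spacer2 and mark0 below 0.007 m or horizontal distance between spacer2 and mark1 below 0.007 m or horizontal distance between spacer2 and mark2 below 0.007 m or horizontal distance between spacer2 and mark3 below 0.007 m or horizontal distance between spacer2 and mark4 below 0.007 m or horizontal distance between spacer2 and mark5 below 0.007 m) and (horizontal distance between spacer3 and mark0 below 0.007 m or horizontal distance between spacer3 and mark1 below 0.007 m or horizontal distance between spacer3 and mark2 below 0.007 m or horizontal distance between spacer3 and mark3 below 0.007 m or horizontal distance between spacer3 and mark4 below 0.007 m or horizontal distance between spacer3 and mark5 below 0.007 m) and (horizontal distance between spacer4 and mark0 below 0.007 m or horizontal distance between spacer4 and mark1 below 0.007 m or horizontal distance between spacer4 and mark2 below 0.007 m or horizontal distance between spacer4 and mark3 below 0.007 m or horizontal distance between spacer4 and mark4 below 0.007 m or horizontal distance between spacer4 and mark5 below 0.007 m) and (horizontal distance between spacer5 and mark0 below 0.007 m or horizontal distance between spacer5 and mark1 below 0.007 m or horizontal distance between spacer5 and mark2 below 0.007 m or horizontal distance between spacer5 and mark3 below 0.007 m or horizontal distance between spacer5 and mark4 below 0.007 m or horizontal distance between spacer5 and mark5 below 0.007 m) and value of joint cam_lever below 0.12 rad and value of joint clamp_bar below 0.003 m), for 0.3 s.
6. the start key is twisted to its stop again with the lever locked (start) (all of step 1), for 0.1 s.
7. the key is let go and has sprung back (all of step 2), for 0.2 s.
At the end, for the whole second after the job is handed in: Every spacer present stands upright on the bed, its centre within 7 mm of an index line's place in front of the back stop, one to a line, at rest; the clamp bar is in against them (joint below 0.003 m), the cam lever locked (below 0.12 rad), the key sprung back (below 0.1 rad), nothing held (all of step 5 and value of joint start_key below 0.1 rad and linear speed of each of spacer0, spacer1, spacer2, spacer3, spacer4, spacer5 below 0.02 m/s); the robot touches nothing.
It fails at once if the start key is turned (over 0.6 rad) while the cam lever is not locked (value of joint start_key above 0.6 rad and value of joint cam_lever above 0.35 rad).
It fails at once if the red bin is moved by more than 30 mm (distance of red_bin from where it was at the start of the episode above 0.03 m).
It fails at once if the caliper is moved by more than 30 mm (distance of caliper from where it was at the start of the episode above 0.03 m).
It fails at once if the steel master ring is moved by more than 30 mm (distance of master_ring from where it was at the start of the episode above 0.03 m).
Of spacer0, spacer1, spacer2, spacer3, spacer4, spacer5 only 4 to 6 are there at a start; the rules pass over those that are not, and their reading is None.
At some moment in a run one of spacer0, spacer1, spacer2, spacer3, spacer4, spacer5 may be knocked a few centimetres aside while the robot is not near it.
It also fails if it takes over 210 s, if anything falls off the work surface, if the arm or the gripper's body presses on something with over 40 N, if the wrist force passes 120 N, or if a joint passes its speed limit or range.

ROBOT

A 6-joint arm with a two-finger parallel gripper is mounted at the origin on the work surface. World frame = base frame: x ahead of the robot, y to its left, z up, the work surface at z = 0. Lengths are in m, angles in rad, forces in N, time in s.
With the tool pointing down it reaches from about 0.275 to 0.725 m from the base axis. Payload 15.9 kg.
Tool frame: the origin (TCP) lies on the centre line of the jaws, within the pads' length; the fingertips stand 25 mm ahead of it and the grasp point (between the pads) lies 6 mm ahead of it; z points along the fingers, y is the line along which they close (so a half turn about z gives the same grasp; the last joint's range is limited). The gripper opens to 85 mm and grips with 20 to 120 N. Pads are 22 mm wide; open, the fingers measure 114 mm over their backs; the gripper's body (76 mm by 85 mm) begins 54 mm behind the grasp point. The pads swing forward as they close: fully open they stand 13 mm farther back than shut.
Start: joints at [1.319, 0.213, -0.034, 1.323, 0, 1.571], TCP at [0.125, 0.484, 0.256] pointing down, gripper open.
Joint ranges: [-2.98, 2.98], [-0.74, 1.72], [-1.14, 1.35], [-2.1, 2.04], [-1.57, 1.44], [-3.14, 3.14]. Speed limits (rad/s): [1.89, 1.89, 2.39, 2.57, 3.14, 3.14].

INTERFACE

Orientations are given as [roll, pitch, yaw] about the fixed x, y, z axes, in that order (R = Rz(yaw) Ry(pitch) Rx(roll)).
In Python, from bench import bot gives the robot as it stands.
- The arm moves only by the shell command python3 -m jog 'ROWS' [FORCE]. ROWS is JSON, a list of rows, each a list of 3 entries, a list of its own where there are three numbers: the shift along the tool's x, y, z in mm, then the turn, a rotation vector about the tool's x, y, z in degrees, then the opening, from 0 (shut) to 1 (fully open). A call has exactly 10 rows; each row shifts and turns the commanded pose from where the row before left it, along the tool's axes as they then stand; what a row does not reach is not made up. A row lasts 1/8 s, in which the tool goes at most 62.5 mm and 10.7 degrees, less where a joint would pass 70% of its speed; a pose out of reach is approached as far as the arm can. A call is refused whole if a number of a shift passes 62.5 or a number of a turn 10.7, either way. A call with a gripper value outside its range is refused whole. The fingers move at their own pace and stop on an object; FORCE is the grip in N (left out, the last holds). Time passes only in rows, so rows that do not move let the fingers close, or fill a call up. It gives the time, the measured TCP pose, the force, the opening and the grip force at its end, in the units of the state.
- bot.sense(): the state, without advancing time (a new reading comes with each control period).
- bot.capture(name): name is "side" or "top"; returns a dict with "color" (480x640x3 uint8, blue, green, red), "range_z" (480x640 float32, m along the optical axis (not along the pixel's ray), 0 where there is no reading), "mtx" (3x3 intrinsics, pixels), "R" (3x3) and "t" (3): a world point X has camera coordinates R X + t. Camera axes: x right, y down, z forward; pixel columns grow to the right and rows downward; lengths in m; the calibration is good to about 2 mm. A picture is of the moment at which its call begins.
- bot.job_done(): hands the job in; it is judged then, once.
Trained networks look in the newest picture that a camera, given by its name, has taken for a name from the list of things; names that differ only in an ending like _2 or _b are one class to them, and where a whole thing is asked for, a point or a joint stands for the part that bears it (a point fixed in the world has none). Each returns a list of dicts, best first, with "conf" (0 to 1); they miss things now and then, are a little off and sometimes report something else, mostly with a low value. They report only what shows in the picture. A call takes as long as a camera call. They do not tell look-alikes from the thing itself.
- bot.search_frame(label, camera): "bbox" ([left, top, right, bottom] in pixels, round what is visible of it).
- bot.mark_of(label, camera): "at" ([row, column] in pixels: a listed point, or the origin of a listed thing).
The state is a dict: "time": time; "joints": joint angles; "dq": joint speeds; "effort": joint torques, N m; "eef_pos": TCP position; "ee_rot": TCP orientation; "wrist_force": force on the tool from outside, world axes, zero at the start; "torque": the same for the moment, N m; "finger_gap": finger opening in m; "finger_force": force on a finger pad.
Only numpy, scipy, OpenCV 4.12 (cv2) and the standard library are available. Lean on these libraries where they do the work, as an engineer would, in place of code of your own. Each camera call takes 0.05 s, during which the arm holds its last target. There are 200 camera calls.

## Working session

There is one attempt and no reset: what is moved stays moved. The work goes in short steps, Python scripts to look and compute and a shell command to move; the robot and the scene stay as the last step left them, time stands still between calls to the robot, and variables do not carry over. Pictures are saved under pics/ and viewed, at most 14 in all, crops included, and the job is handed in when it is done.

```bash
mkdir -p pics; ls; python3 - <<'E'
from bench import bot
import cv2
s=bot.sense();print(s)
for c in("top","side"):
    p=bot.capture(c);cv2.imwrite(f"pics/{c}0.png",p["color"]);print(c,p["R"].round(3).tolist(),p["t"],p["mtx"].tolist())
    for n in["bed","lever_hub","lever_tip","key_box","key_grip","mark0","mark1","mark2","mark3","mark4","mark5","spacer0","red_bin","caliper","master_ring"]:
        print(n,[([round(float(x)) for x in d["at"]],round(d["conf"],2)) for d in bot.mark_of(n,c)])
E
```

```text
pics
{'time': 0.0, 'joints': array([ 1.31904337e+00,  2.13350140e-01, -3.50693917e-02,  1.32347880e+00,
       -1.14729024e-05,  1.57080212e+00]), 'dq': array([ 0.0002492 , -0.00047368,  0.00109672, -0.00020656,  0.0009576 ,
       -0.0004124 ]), 'effort': array([-1.00063236e-03, -6.86159921e+01,  4.87112045e+01,  1.77230837e-02,
        2.00538756e-05,  5.86293254e-06]), 'eef_pos': array([0.12447721, 0.48393827, 0.25581506]), 'ee_rot': array([-3.14049065e+00,  1.14792816e-05,  2.88983391e+00]), 'wrist_force': array([-0.55871952,  0.11547766,  0.25789751]), 'torque': array([-0.02335444, -0.05006917, -0.0044816 ]), 'finger_force': 0.0, 'finger_gap': 0.08560159381991972}
top [[0.008, -1.0, -0.023], [-0.992, -0.005, -0.129], [0.129, 0.024, -0.991]] [-0.03281523  0.57911047  1.40438437] [[525.7394559333588, 0.0, 325.89671459886193], [0.0, 525.7394559333588, 237.24698673341152], [0.0, 0.0, 1.0]]
bed [([237, 304], 0.72)]
lever_hub [([238, 366], 0.92), ([235, 392], 0.43)]
lever_tip [([235, 389], 0.68)]
key_box [([266, 207], 0.63)]
key_grip [([264, 204], 0.62)]
mark0 [([226, 312], 0.97), ([2
[... 1671 characters left out ...]
9), ([202, 252], 0.59)]
mark3 [([212, 311], 0.97), ([258, 351], 0.84), ([242, 343], 0.82), ([226, 320], 0.68), ([272, 360], 0.64), ([234, 325], 0.59), ([202, 252], 0.59)]
mark4 [([212, 311], 0.97), ([258, 351], 0.84), ([242, 343], 0.82), ([226, 320], 0.68), ([272, 360], 0.64), ([234, 325], 0.59), ([202, 252], 0.59)]
mark5 [([212, 311], 0.97), ([258, 351], 0.84), ([242, 343], 0.82), ([226, 320], 0.68), ([272, 360], 0.64), ([234, 325], 0.59), ([202, 252], 0.59)]
spacer0 [([296, 270], 0.87), ([251, 258], 0.85), ([234, 237], 0.84), ([270, 277], 0.76), ([305, 370], 0.7), ([376, 356], 0.62), ([346, 307], 0.6)]
red_bin [([170, 304], 0.7)]
caliper [([427, 402], 0.89)]
master_ring [([344, 448], 0.7)]
```

```bash
python3 - <<'E'
import cv2
a=cv2.imread("pics/top0.png")[150:350,150:480];cv2.imwrite("pics/t0c.png",cv2.resize(a,(792,480),interpolation=2))
a=cv2.imread("pics/side0.png")[110:470,180:500];cv2.imwrite("pics/s0c.png",cv2.resize(a,(533,600),interpolation=2))
E
```

```text
(no output)
```

View pics/t0c.png

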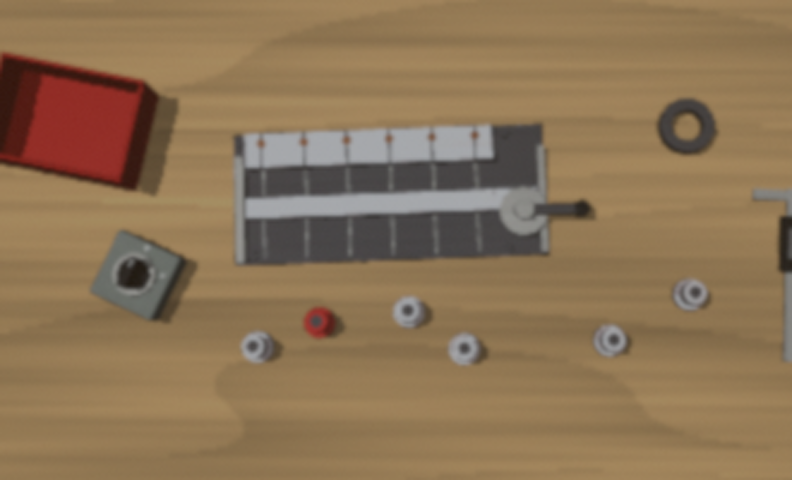

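View pics/s0c.png

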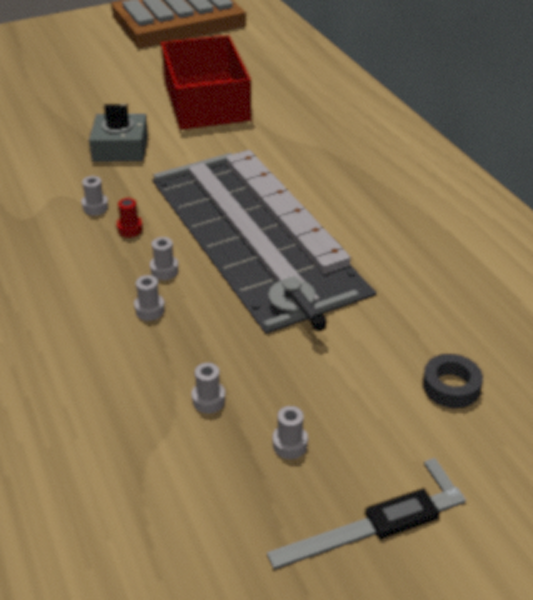

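```bash
cat >h.py <<'E'
import numpy as np,cv2
from bench import bot
def rays(p):
    v,u=np.mgrid[:480,:640]; return np.stack([(u-p["mtx"][0,2])/p["mtx"][0,0],(v-p["mtx"][1,2])/p["mtx"][1,1],np.ones(u.shape)],-1)
def cloud(p): return (rays(p)*p["range_z"][...,None]-p["t"])@p["R"]
def at_z(p,rc,z):
    rc=np.atleast_2d(rc).astype(float);d=np.stack([(rc[:,1]-p["mtx"][0,2])/p["mtx"][0,0],(rc[:,0]-p["mtx"][1,2])/p["mtx"][1,1],np.ones(len(rc))],-1)@p["R"]
    c=-p["R"].T@p["t"];return c+d*((z-c[2])/d[:,2])[:,None]
def spacers(p,zt=0.0):
    "clusters of neck-top points; returns centre x,y, n, mean colour, top z"
    X=cloud(p);m=((X[...,2]>.036+zt)&(X[...,2]<.052+zt)&(p["range_z"]>0)).astype(np.uint8)
    n,l,st,_=cv2.connectedComponentsWithStats(m);o=[]
    for i in range(1,n):
        if st[i,4]>25 and st[i,4]<400:
            q=X[l==i];(cx,cy),r=cv2.minEnclosingCircle(q[:,:2].astype(np.float32))
            o.append((*q[:,:2].mean(0).round(4),round(cx,4),round(cy,4),round(r,4),len(q),q[:,2].max().round(3),p["color"][l==i].mean(0).round()))
    return o
E
python3 - <<'E'
from h import *
for c in("top","side"):
    p=bot.capture(c);X=cloud(p);print(c)
    for s in spacers(p):print(s)
    hsv=cv2.cvtColor(p["color"],cv2.COLOR_BGR2HSV)
    print("marks",at_z(p,[d["at"] for d in bot.mark_of("mark0",c)],.005).round(4).tolist())
    for n,z in(("lever_hub",.031),("lever_tip",.031),("key_grip",.064),("bed",0),("key_box",0)):
        d=bot.mark_of(n,c)
        if d:print(n,at_z(p,[e["at"] for e in d[:2]],z)[:,:2].round(4).tolist())
    al=(hsv[...,1]<60)&(hsv[...,2]>110)
    m=((X[...,2]>.012)&(X[...,2]<.024)&al).astype(np.uint8)
    n,l,st,_=cv2.connectedComponentsWithStats(m)
    for i in range(1,n):
        if st[i,4]>150:
            q=at_z(p,np.argwhere(l==i),.019)[:,:2].astype(np.float32);r=cv2.minAreaRect(q*1000);print("strip",st[i,4],np.round(cv2.boxPoints(r)).tolist(),[np.round(v,2) for v in r])
    k=(X[...,2]>.06)&(X[...,2]<.08);n,l,st,_=cv2.connectedComponentsWithStats(k.astype(np.uint8))
    for i in range(1,n):
        if 15<st[i,4]<600:
            r=cv2.minAreaRect((X[l==i][:,:2]*1000).astype(np.float32));print("high",st[i,4],[np.round(v,1) for v in r],p["color"][l==i].mean(0).round())
    k=(X[...,2]>.035)&(X[...,2]<.044)&(hsv[...,1]<70)
    n,l,st,_=cv2.connectedComponentsWithStats(k.astype(np.uint8))
    for i in range(1,n):
        if st[i,4]>400:
            r=cv2.minAreaRect((X[l==i][:,:2]*1000).astype(np.float32));print("box",st[i,4],[np.round(v,1) for v in r])
E
```

```text
top
(np.float64(0.8277), np.float64(0.7003), 0.8284, 0.6993, 0.0525, 314, np.float64(0.047), array([120., 125., 128.]))
(np.float64(0.7865), np.float64(0.6993), 0.7881, 0.6988, 0.0527, 304, np.float64(0.05), array([120., 125., 128.]))
(np.float64(0.747), np.float64(0.6986), 0.7479, 0.6992, 0.0524, 311, np.float64(0.046), array([123., 127., 129.]))
(np.float64(0.7045), np.float64(0.4577), 0.6955, 0.4462, 0.0555, 94, np.float64(0.052), array([16., 24., 54.]))
(np.float64(0.7068), np.float64(0.7002), 0.7061, 0.6983, 0.0528, 305, np.float64(0.048), array([124., 129., 132.]))
(np.float64(0.6704), np.float64(0.2985), 0.6699, 0.2988, 0.0523, 62, np.float64(0.052), array([18., 27., 56.]))
(np.float64(0.6669), np.float64(0.6979), 0.6656, 0.6996, 0.0533, 318, np.float64(0.047), array([126., 130., 133.]))
(np.float64(0.5804), np.float64(-0.1438), 0.58, -0.1443, 0.0114, 50, np.float64(0.045), array([130., 134., 134.]))
(np.float64(0.4858), np.float64(-0.3332), 0.4857, -0.3339, 0.0136, 75, np.float64(0.052), array([122., 122., 126.]))
(np.float64(0.4648), np.float64(-0.0116), 0.4648, -0.0116, 0.0
[... 4828 characters left out ...]
([148.31, 318.46]), np.float64(12.58)]
high 221 [array([ -38.1, 1251.3]), array([123.2,  31.6]), np.float64(0.1)] [74. 79. 83.]
high 272 [array([278.6, 699.8]), array([171.2,  98.6]), np.float64(86.0)] [89. 94. 96.]
high 126 [array([202.8, 641.5]), array([49.3, 16. ]), np.float64(1.2)] [52. 31. 17.]
high 193 [array([108. , 650.6]), array([70.5, 38.1]), np.float64(1.1)] [51. 31. 18.]
high 119 [array([503. , 298.9]), array([17.8, 35.8]), np.float64(60.2)] [26. 34. 39.]
high 59 [array([88.5, 47.3]), array([17. ,  6.1]), np.float64(39.0)] [33. 30. 27.]
box 650 [array([1338.1,  287.1]), array([ 19.3, 865.8]), np.float64(0.1)]
box 431 [array([747. , 698.6]), array([113.1, 116.2]), np.float64(2.1)]
```

```bash
python3 -m jog '[[[-46,-9.4,0],[0,0,0],1],[[-46,-9.4,0],[0,0,0],1],[[-46,-9.4,0],[0,0,0],1],[[-46,-9.4,0],[0,0,0],1],[[-46,-9.4,0],[0,0,0],1],[[-46,-9.4,0],[0,0,0],1],[[-46,-9.4,0],[0,0,0],1],[[-46,-9.4,0],[0,0,0],1],[[-44.9,-9.3,0],[0,0,0],1],[[0,0,0],[0,0,10.6],1]]'
```

```text
time: 3.55
eef_pos: [0.5057, 0.2978, 0.2556]
ee_rot: [-3.141, 0.0, 2.7]
wrist_force: [0.2, 0.2, -0.2]
finger_gap: 0.0855
finger_force: 0.0
```

```bash
cat >>h.py <<'E'
def plan(x,y,z=None,yaw=None):
    "tool-frame shift (mm) and turn (deg about tool z) from the present pose"
    s=bot.sense();p=s["eef_pos"];r=s["ee_rot"];w=r[2]
    dx,dy=x-p[0],y-p[1]
    print("pose",p.round(4),np.degrees(r).round(2),"j",s["joints"].round(2),"gap",s["finger_gap"].round(4),"F",s["wrist_force"].round(1),"t",s["time"])
    o=[(np.cos(w)*dx+np.sin(w)*dy)*1e3,(np.sin(w)*dx-np.cos(w)*dy)*1e3,0 if z is None else (p[2]-z)*1e3]
    print("shift",np.round(o,1),"turn",None if yaw is None else round((np.degrees(w)-yaw+180)%360-180,1))
E
python3 -c "
from h import *
plan(.5033,.2993,.080,155)"
```

```text
Traceback (most recent call last):
  File "h.py", line 22, in plan
    print("pose",p.round(4),np.degrees(r).round(2),"j",s["joints"].round(2),"gap",s["finger_gap"].round(4),"F",s["wrist_force"].round(1),"t",s["time"])
                                                                                  ^^^^^^^^^^^^^^^^^^^^^
AttributeError: 'float' object has no attribute 'round'
```

```bash
sed -i 's/s\["finger_gap"\].round(4)/round(s["finger_gap"],4)/' h.py; python3 -m jog '[[[2.8,0.3,0],[0,0,0],1],[[0,0,40],[0,0,0],1],[[0,0,40],[0,0,0],1],[[0,0,40],[0,0,0],0.6],[[0,0,30],[0,0,0],0.6],[[0,0,15],[0,0,0],0.6],[[0,0,10.6],[0,0,0],0.6],[[0,0,0],[0,0,0],0],[[0,0,0],[0,0,0],0],[[0,0,0],[0,0,0],0]]' 40; python3 -c "
from h import *
plan(.5033,.2993,.080,155)
p=bot.capture('side');cv2.imwrite('pics/k1.png',cv2.resize(p['color'][110:290,170:400],(690,540)))"
```

```text
time: 4.8
eef_pos: [0.5016, 0.3015, 0.0818]
ee_rot: [3.14, 0.001, 2.705]
wrist_force: [-0.9, 2.3, 5.8]
finger_gap: 0.0101
finger_force: 43.0
pose [0.5016 0.3015 0.0818] [1.7989e+02 5.0000e-02 1.5499e+02] j [ 0.54  0.47 -0.12  0.98  0.    0.98] gap 0.0101 F [-0.9  2.3  5.8] t 4.8
shift [-2.5 -1.3  1.8] turn -0.0
```

View pics/k1.png

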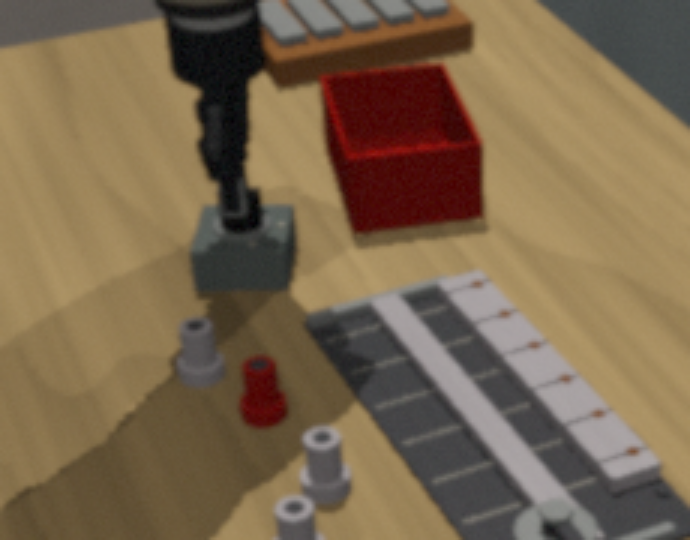

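```bash
python3 -m jog '[[[0,0,-2],[0,0,10.5],0],[[0,0,0],[0,0,10.5],0],[[0,0,0],[0,0,10.5],0],[[0,0,0],[0,0,10.5],0],[[0,0,0],[0,0,10.5],0],[[0,0,0],[0,0,10.5],0],[[0,0,0],[0,0,8],0],[[0,0,0],[0,0,0],0],[[0,0,0],[0,0,0],0],[[0,0,0],[0,0,0],0]]'; python3 -c "
from h import *
plan(.5033,.2993,.080,155)
p=bot.capture('top');X=cloud(p);cv2.imwrite('pics/k2.png',cv2.resize(p['color'][220:310,150:270],(720,540)))"
```

```text
time: 6.1
eef_pos: [0.5046, 0.3034, 0.0824]
ee_rot: [3.136, -0.005, 1.467]
wrist_force: [32.3, 21.7, -41.4]
finger_gap: 0.0102
finger_force: 46.0
pose [0.5046 0.3034 0.0824] [179.68  -0.27  84.03] j [ 0.54  0.47 -0.11  0.97  0.    2.22] gap 0.0102 F [ 32.3  21.7 -41.4] t 6.1
shift [-4.2 -0.8  2.4] turn -71.0
```

```bash
python3 -m jog '[[[0,0,0],[0,0,-10.5],0],[[0,0,0],[0,0,-10.5],0],[[0,0,0],[0,0,-10.5],0],[[0,0,0],[0,0,-10.5],0],[[0,0,0],[0,0,-10.5],0],[[0,0,0],[0,0,-10.5],0],[[0,0,0],[0,0,-8],0],[[0,0,0],[0,0,0],0.5],[[0,0,0],[0,0,0],0.5],[[0,0,0],[0,0,0],0.5]]'; python3 -c "
from h import *
plan(.5033,.2993,.080,155)"
python3 -m jog '[[[0,0,0],[0,0,0],0.5],[[0,0,-40],[0,0,0],0.5],[[0,0,-40],[0,0,0],0.5],[[0,0,0],[0,0,0],0.5],[[45,0,0],[0,0,0],0.5],[[45,0,0],[0,0,0],0.5],[[45,0,0],[0,0,0],0.5],[[45,0,0],[0,0,0],0.5],[[0,0,0],[0,0,0],0.5],[[0,0,0],[0,0,0],0.5]]'
python3 - <<'E'
from h import *
from scipy.optimize import minimize
for c in("top","side"):
    p=bot.capture(c);X=cloud(p)
    k=(X[...,2]>.06)&(X[...,2]<.08);n,l,st,_=cv2.connectedComponentsWithStats(k.astype(np.uint8))
    for i in range(1,n):
        if 15<st[i,4]<600:
            r=cv2.minAreaRect((X[l==i][:,:2]*1000).astype(np.float32));print("high",st[i,4],[np.round(v,1) for v in r])
    # bed pose: rail front edge (z .019) bright/dark, bar, plate: match template against grey image
    g=cv2.GaussianBlur(cv2.cvtColor(p["color"],cv2.COLOR_BGR2GRAY),(3,3),0).astype(np.float32)
    C=p["R"];
    def samp(P):
        q=P@C.T+p["t"];u=q[:,0]/q[:,2]*p["mtx"][0,0]+p["mtx"][0,2];v=q[:,1]/q[:,2]*p["mtx"][1,1]+p["mtx"][1,2]
        return cv2.remap(g,u.astype(np.float32)[None],v.astype(np.float32)[None],cv2.INTER_LINEAR)[0]
    def w(a,x,y,z):
        c,s=np.cos(a[2]),np.sin(a[2]);x,y=np.broadcast_arrays(x,y);return np.stack([a[0]+c*x-s*y,a[1]+s*x+c*y,np.full(x.shape,z)],-1).reshape(-1,3)
    yl=np.array([-125,-75,-25,25,75,125])/1e3
    xs=np.r_[np.linspace(.020,.042,8),np.linspace(-.055,-.03,8)][:,None]
    yr=np.linspace(-.14,.14,60)
    def cost(a):
        e=samp(w(a,xs,yl,.005)).mean()-.5*samp(w(a,xs,yl+.008,.005)).mean()-.5*samp(w(a,xs,yl-.008,.005)).mean()
        f=samp(w(a,.051,yr,.019)).mean()-samp(w(a,.045,yr,.019)).mean()
        t=np.r_[-.145,.145];h=np.linspace(.052,.08,10)[:,None]
        gg=samp(w(a,h,np.r_[.142,-.142],.019)).mean()-samp(w(a,h,np.r_[.148,-.148],.019)).mean()
        return -(2*e+f+.3*gg)
    best=min((minimize(cost,[x,y,a],method="Nelder-Mead",options=dict(initial_simplex=np.array([[x,y,a],[x+.006,y,a],[x,y+.006,a],[x,y,a+.02]]))) for x in(.58,.59,.6) for y in(.025,.035,.045) for a in(.02,.045)),key=lambda r:r.fun)
    print(c,best.x.round(4),best.fun)
E
```

```text
time: 7.4
eef_pos: [0.501, 0.3009, 0.083]
ee_rot: [3.141, 0.0, 2.704]
wrist_force: [-1.0, 0.5, -0.0]
finger_gap: 0.0429
finger_force: 0.0
pose [0.501  0.3009 0.083 ] [1.7999e+02 1.0000e-02 1.5491e+02] j [ 0.54  0.47 -0.12  0.98 -0.    0.98] gap 0.0429 F [-1.   0.5 -0. ] t 7.4
shift [-2.8 -0.5  3. ] turn -0.1
time: 8.65
eef_pos: [0.3379, 0.377, 0.1624]
ee_rot: [-3.141, 0.0, 2.705]
wrist_force: [0.9, -0.1, -0.5]
finger_gap: 0.043
finger_force: 0.0
high 546 [array([679. , 382.9]), array([172.8, 121.4]), np.float64(79.1)]
high 74 [array([503.1, 299.5]), array([12.4, 36.1]), np.float64(69.4)]
high 40 [array([142.9, 721.6]), array([ 2.3, 72.5]), np.float64(0.1)]
high 62 [array([ 94.3, 639.4]), array([41.7,  5.9]), np.float64(1.3)]
high 17 [array([ 93. , -53.6]), array([ 6.7, 11. ]), np.float64(66.7)]
high 18 [array([87. , 50.8]), array([15.4,  7.6]), np.float64(32.4)]
high 50 [array([85.7, 19.1]), array([ 6.9, 49.9]), np.float64(14.5)]
high 38 [array([46. , 72.9]), array([ 7.7, 63.2]), np.float64(55.2)]
high 21 [array([ -0.6, 101.6]), array([ 7. , 19.7]), np.float64(0.5)]
top [0.5891 0.0333 0.0409] -120.47073364257812
high 277 [array([316. , 696.5]), array([133.7, 123.9]), np.float64(44.3)]
high 128 [array([203. , 639.4]), array([49.6, 17.2]), np.float64(1.3)]
high 191 [array([123.7, 652.8]), array([95.9, 53.3]), np.float64(40.5)]
high 114 [array([503.1, 298.3]), array([19.1, 36.3]), np.float64(68.8)]
high 59 [array([89.3, 47.9]), array([16.7,  7.5]), np.float64(23.3)]
side [0.589  0.0351 0.0407] -99.56840515136719
```

```bash
python3 -m jog '[[[0,0,0],[0,0,10.4],0.5],[[0,0,0],[0,0,10.4],0.5],[[0,0,0],[0,0,10.4],0.5],[[0,0,0],[0,0,10.4],0.5],[[0,0,0],[0,0,10.4],0.5],[[0,0,0],[0,0,10.4],0.5],[[-48,18.4,0],[0,0,0],0.5],[[-48,18.4,0],[0,0,0],0.5],[[-48,18.4,0],[0,0,0],0.5],[[-48,18.4,0],[0,0,0],0.5]]';python3 -m jog '[[[-48,18.4,0],[0,0,0],0.5],[[-48,18.4,0],[0,0,0],0.5],[[-48,18.4,0],[0,0,0],0.5],[[-48,18.4,0],[0,0,0],0.5],[[-48,18.4,0],[0,0,0],0.5],[[-48,18.4,0],[0,0,0],0.5],[[-48,18.4,0],[0,0,0],0.5],[[-48,18.4,0],[0,0,0],0.5],[[0,0,0],[0,0,0],0.5],[[0,0,0],[0,0,0],0.5]]'
python3 -c "
from h import *
plan(.5823,-.1925,.045,92.3)"
```

```text
time: 10.0
eef_pos: [0.421, 0.1864, 0.1626]
ee_rot: [3.141, 0.0, 1.614]
wrist_force: [1.3, 0.4, 0.5]
finger_gap: 0.0426
finger_force: 0.0
time: 11.25
eef_pos: [0.5839, -0.1889, 0.1622]
ee_rot: [-3.141, -0.0, 1.614]
wrist_force: [0.0, 0.7, 0.6]
finger_gap: 0.0428
finger_force: 0.0
pose [ 0.5839 -0.1889  0.1622] [-1.7995e+02 -3.0000e-02  9.2490e+01] j [-0.31  0.48  0.1   1.2   0.    1.21] gap 0.0428 F [0.  0.7 0.6] t 11.25
shift [ -3.6  -1.7 117.2] turn 0.2
```

```bash
python3 -m jog '[[[-3.6,-1.7,30],[0,0,0],0.5],[[0,0,30],[0,0,0],0.5],[[0,0,30],[0,0,0],0.5],[[0,0,17],[0,0,0],0.5],[[0,0,10],[0,0,0],0.5],[[0,0,0],[0,0,0],0],[[0,0,0],[0,0,0],0],[[0,0,0],[0,0,0],0],[[0,0,0],[0,0,0],0],[[0,0,0],[0,0,0],0]]' 40
```

```text
time: 12.5
eef_pos: [0.5836, -0.1922, 0.0466]
ee_rot: [3.14, 0.0, 1.616]
wrist_force: [3.8, 1.7, 6.4]
finger_gap: 0.012
finger_force: 40.4
```

Gripped the handle (12 mm). Swing it free.

```bash
python3 -m jog '[[[0.8,-9.2,0],[0,0,10.6],0],[[0.8,-9.2,0],[0,0,10.6],0],[[0.8,-9.2,0],[0,0,10.6],0],[[0.8,-9.2,0],[0,0,10.6],0],[[0.8,-9.2,0],[0,0,10.6],0],[[0.8,-9.2,0],[0,0,10.6],0],[[0.8,-9.2,0],[0,0,10.6],0],[[0.2,-2,0],[0,0,2.3],0],[[0,0,0],[0,0,0],0],[[0,0,0],[0,0,0],0]]'; python3 -c "
from h import *
plan(.5823,-.1925,.045,92.3)"
```

```text
time: 13.75
eef_pos: [0.5362, -0.1567, 0.0468]
ee_rot: [3.139, -0.007, 0.281]
wrist_force: [24.7, 0.1, -12.8]
finger_gap: 0.0119
finger_force: 40.0
pose [ 0.5362 -0.1567  0.0468] [179.84  -0.38  16.1 ] j [-0.28  0.45 -0.25  0.86  0.    2.58] gap 0.0119 F [ 24.7   0.1 -12.8] t 13.75
shift [34.3 47.2  1.8] turn -76.2
```

```bash
python3 -m jog '[[[0,0,0],[0,0,0],0.5],[[0,0,0],[0,0,0],0.7],[[0,0,0],[0,0,0],0.7],[[0,0,-50],[0,0,0],0.7],[[0,0,-50],[0,0,0],0.7],[[0,0,0],[0,0,-10.6],0.7],[[0,0,0],[0,0,-10.6],0.7],[[0,0,0],[0,0,-10.6],0.7],[[0,0,0],[0,0,-10.6],0.7],[[0,0,0],[0,0,-10.6],0.7]]'
python3 -m jog '[[[0,0,0],[0,0,-10.6],0.7],[[0,0,0],[0,0,-10.6],0.7],[[0,0,0],[0,0,-2],0.7],[[46,-14.3,0],[0,0,0],0.7],[[46,-14.3,0],[0,0,0],0.7],[[46,-14.3,0],[0,0,0],0.7],[[46,-14.3,0],[0,0,0],0.7],[[46,-14.3,0],[0,0,0],0.7],[[46,-14.3,0],[0,0,0],0.7],[[46,-14.3,0],[0,0,0],0.7]]'
cat >look.py <<'E'
from h import *
import sys
p=bot.capture("top")
for s in spacers(p,float(sys.argv[1]) if len(sys.argv)>1 else 0):
    if .35<s[0]<.68 and abs(s[1])<.4 and s[4]<.016: print(s[2:5],s[5:])
E
cat >t.py <<'E'
import sys
from h import *
plan(*[None if a=='-' else float(a) for a in sys.argv[1:]])
E
python3 look.py; python3 t.py .423 .1617 .046 92.3; python3 -c "
from h import *
p=bot.capture('side');cv2.imwrite('pics/s2.png',cv2.resize(p['color'][110:400,180:500],(660,598)))"
```

```text
time: 15.0
eef_pos: [0.5322, -0.1562, 0.1457]
ee_rot: [-3.141, 0.0, 1.212]
wrist_force: [0.1, -0.4, 0.2]
finger_gap: 0.0598
finger_force: 0.0
time: 16.25
eef_pos: [0.419, 0.1629, 0.1459]
ee_rot: [3.141, -0.0, 1.607]
wrist_force: [0.8, 0.0, 0.1]
finger_gap: 0.0595
finger_force: 0.0
(0.4861, -0.3341, 0.0131) (76, np.float64(0.051), array([136., 136., 140.]))
(0.464, -0.0116, 0.0127) (69, np.float64(0.052), array([151., 149., 149.]))
(0.4513, 0.0911, 0.0129) (72, np.float64(0.052), array([ 51.,  54., 115.]))
(0.4328, -0.242, 0.0127) (74, np.float64(0.052), array([145., 143., 145.]))
(0.4231, 0.1566, 0.0111) (26, np.float64(0.051), array([124., 122., 129.]))
(0.4226, -0.0762, 0.0127) (70, np.float64(0.051), array([109., 108., 113.]))
pose [0.4174 0.1668 0.1459] [-1.7998e+02 -1.1000e-01  9.2180e+01] j [ 0.38  0.16 -0.38  1.03  0.    1.91] gap 0.0599 F [-0.7  1.5 -0.4] t 16.3
shift [-5.3  5.4 99.9] turn -0.1
```

View pics/s2.png

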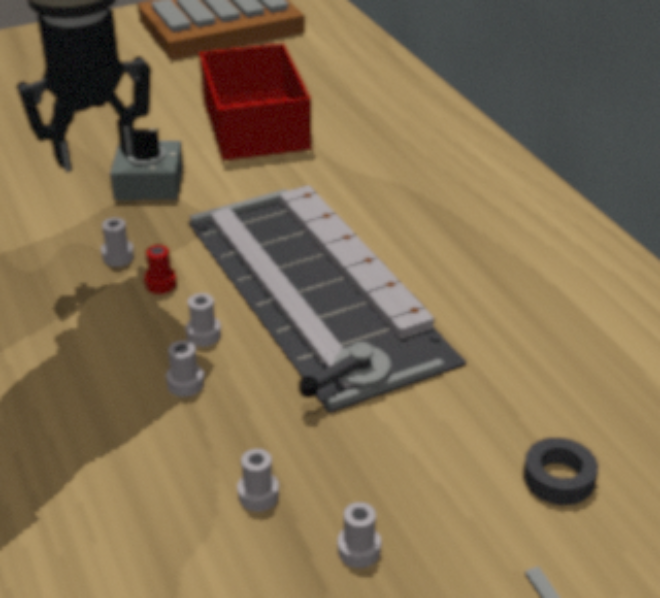

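```bash
python3 t.py .423 .1617 .046 92.3
```

```text
pose [0.4183 0.1647 0.1458] [-1.7999e+02 -4.0000e-02  9.2300e+01] j [ 0.37  0.16 -0.38  1.03  0.    1.91] gap 0.0597 F [ 0.3 -1.1 -0.5] t 16.35
shift [-3.2  4.6 99.8] turn -0.0
```

```bash
python3 -m jog '[[[-3.2,4.6,20],[0,0,0],0.7],[[0,0,30],[0,0,0],0.7],[[0,0,30],[0,0,0],0.7],[[0,0,14],[0,0,0],0.7],[[0,0,6],[0,0,0],0.7],[[0,0,0],[0,0,0],0],[[0,0,0],[0,0,0],0],[[0,0,0],[0,0,0],0],[[0,0,0],[0,0,0],0],[[0,0,0],[0,0,0],0]]' 35
python3 -m jog '[[[0,0,-40],[0,0,0],0],[[0,0,-40],[0,0,0],0],[[-1.8,37.4,0],[0,0,0],0],[[-1.8,37.4,0],[0,0,0],0],[[-1.8,37.4,0],[0,0,0],0],[[-1.8,37.4,0],[0,0,0],0],[[-1.8,37.4,0],[0,0,0],0],[[0,0,0],[0,0,0],0],[[0,0,0],[0,0,0],0],[[0,0,0],[0,0,0],0]]'
python3 t.py .6099 .16 .051 92.3
```

```text
time: 17.6
eef_pos: [0.4249, 0.1587, 0.0466]
ee_rot: [3.14, -0.0, 1.61]
wrist_force: [-0.4, -0.4, 5.0]
finger_gap: 0.025
finger_force: 34.0
time: 18.85
eef_pos: [0.611, 0.1571, 0.1261]
ee_rot: [3.141, -0.0, 1.611]
wrist_force: [0.8, 0.8, -1.0]
finger_gap: 0.0245
finger_force: 34.9
pose [0.611  0.1571 0.1261] [179.99  -0.    92.29] j [0.25 0.53 0.1  1.13 0.   1.78] gap 0.0245 F [ 0.8  0.8 -1. ] t 18.85
shift [ 3.  -1.  75.1] turn -0.0
```

```bash
python3 -m jog '[[[0,0,35],[0,0,0],0],[[0,0,25],[0,0,0],0],[[0,0,10],[0,0,0],0],[[0,0,4.5],[0,0,0],0],[[0,0,0],[0,0,0],0],[[0,0,0],[0,0,0],0.2],[[0,0,0],[0,0,0],0.6],[[0,0,0],[0,0,0],0.6],[[0,0,-40],[0,0,0],0.6],[[0,0,-40],[0,0,0],0.6]]'
python3 -m jog '[[[-25,-35,0],[0,0,0],0.7],[[-25,-35,0],[0,0,0],0.7],[[-25,-35,0],[0,0,0],0.7],[[-25,-35,0],[0,0,0],0.7],[[-25,0,0],[0,0,0],0.7],[[-25,0,0],[0,0,0],0.7],[[-25,0,0],[0,0,0],0.7],[[0,0,0],[0,0,0],0.7],[[0,0,0],[0,0,0],0.7],[[0,0,0],[0,0,0],0.7]]'
python3 t.py .4644 -.0116 .046 92.3; python3 look.py .005
```

```text
time: 20.1
eef_pos: [0.6113, 0.1569, 0.132]
ee_rot: [-3.141, 0.0, 1.61]
wrist_force: [1.8, -0.7, 0.6]
finger_gap: 0.0516
finger_force: 0.0
time: 21.35
eef_pos: [0.4787, -0.0228, 0.1313]
ee_rot: [3.142, -0.0, 1.611]
wrist_force: [-1.0, 0.8, 0.6]
finger_gap: 0.0601
finger_force: 0.0
pose [ 0.4787 -0.0228  0.1313] [180.    -0.    92.32] j [-0.05  0.23 -0.33  1.    0.    1.48] gap 0.0601 F [-1.   0.8  0.6] t 21.35
shift [ 11.8 -13.8  85.3] turn 0.0
(0.6087, 0.1602, 0.0137) (73, np.float64(0.056), array([143., 141., 141.]))
(0.4861, -0.3333, 0.0128) (63, np.float64(0.054), array([134., 133., 137.]))
(0.4332, -0.2415, 0.0128) (65, np.float64(0.05), array([90., 90., 96.]))
```

```bash
python3 -m jog '[[[11.8,-13.8,20],[0,0,0],0.7],[[0,0,30],[0,0,0],0.7],[[0,0,20],[0,0,0],0.7],[[0,0,10],[0,0,0],0.7],[[0,0,5],[0,0,0],0.7],[[0,0,0],[0,0,0],0],[[0,0,0],[0,0,0],0],[[0,0,0],[0,0,0],0],[[0,0,0],[0,0,0],0],[[0,0,0],[0,0,0],0]]' 35
python3 -m jog '[[[0,0,-40],[0,0,0],0],[[0,0,-40],[0,0,0],0],[[23.1,30.4,0],[0,0,0],0],[[23.1,30.4,0],[0,0,0],0],[[23.1,30.4,0],[0,0,0],0],[[23.1,30.4,0],[0,0,0],0],[[23.1,30.4,0],[0,0,0],0],[[0,0,0],[0,0,0],0],[[0,0,0],[0,0,0],0],[[0,0,0],[0,0,0],0]]'
python3 t.py .6119 .11 .051 92.3
```

```text
time: 22.65
eef_pos: [0.4648, -0.0122, 0.0469]
ee_rot: [3.14, 0.0, 1.61]
wrist_force: [-1.2, 0.6, 5.5]
finger_gap: 0.0245
finger_force: 34.1
time: 23.9
eef_pos: [0.6112, 0.1087, 0.1265]
ee_rot: [-3.141, 0.0, 1.61]
wrist_force: [0.2, -0.1, -1.2]
finger_gap: 0.0248
finger_force: 34.9
pose [0.6112 0.1087 0.1265] [-179.99    0.     92.24] j [ 0.18  0.51  0.06  1.12 -0.    1.71] gap 0.0248 F [ 0.2 -0.1 -1.2] t 23.9
shift [ 1.3  0.7 75.5] turn -0.1
```

```bash
python3 -m jog '[[[0,0,35],[0,0,0],0],[[0,0,25],[0,0,0],0],[[0,0,10],[0,0,0],0],[[0,0,4.5],[0,0,0],0],[[0,0,0],[0,0,0],0],[[0,0,0],[0,0,0],0.2],[[0,0,0],[0,0,0],0.6],[[0,0,0],[0,0,0],0.6],[[0,0,-40],[0,0,0],0.6],[[0,0,-40],[0,0,0],0.6]]'
python3 -m jog '[[[-25.5,-28.1,0],[0,0,0],0.7],[[-25.5,-28.1,0],[0,0,0],0.7],[[-25.5,-28.1,0],[0,0,0],0.7],[[-25.5,-28.1,0],[0,0,0],0.7],[[-25.5,-28.1,0],[0,0,0],0.7],[[-25.5,-28.1,0],[0,0,0],0.7],[[-25.5,-28.1,0],[0,0,0],0.7],[[0,0,0],[0,0,0],0.7],[[0,0,0],[0,0,0],0.7],[[0,0,0],[0,0,0],0.7]]'
python3 t.py .4225 -.0762 .046 92.3; python3 look.py .005;python3 - <<'E'
from h import *
p=bot.capture("side")
for s in spacers(p):
    if .35<s[0]<.68 and abs(s[1])<.4 and s[4]<.02: print(s[2:5],s[5:])
E
```

```text
time: 25.15
eef_pos: [0.6114, 0.1092, 0.1326]
ee_rot: [-3.141, 0.0, 1.611]
wrist_force: [0.6, 1.0, -0.1]
finger_gap: 0.0516
finger_force: 0.0
time: 26.4
eef_pos: [0.4229, -0.0765, 0.1317]
ee_rot: [3.141, -0.0, 1.611]
wrist_force: [-0.2, -0.0, -0.1]
finger_gap: 0.06
finger_force: 0.0
pose [ 0.4229 -0.0765  0.1317] [179.98  -0.    92.32] j [-0.18  0.14 -0.45  0.98  0.    1.35] gap 0.06 F [-0.2 -0.  -0.1] t 26.4
shift [ 0.3 -0.4 85.7] turn 0.0
(0.6094, 0.1606, 0.0133) (74, np.float64(0.056), array([141., 139., 139.]))
(0.6099, 0.109, 0.0133) (75, np.float64(0.056), array([142., 140., 139.]))
(0.486, -0.3333, 0.0125) (70, np.float64(0.052), array([134., 134., 137.]))
(0.4514, 0.091, 0.013) (61, np.float64(0.052), array([ 58.,  63., 139.]))
(0.433, -0.2414, 0.0125) (62, np.float64(0.053), array([89., 89., 94.]))
(0.6098, 0.1588, 0.0144) (81, np.float64(0.052), array([103., 106., 112.]))
(0.6104, 0.1083, 0.0154) (93, np.float64(0.052), array([105., 104., 108.]))
(0.4526, 0.0889, 0.015) (83, np.float64(0.05), array([ 29.,  33., 105.]))
(0.4232, -0.0764, 0.0147) (136, np.float64(0.05), array([107., 109., 115.]))
(0.4321, -0.2428, 0.0148) (171, np.float64(0.051), array([84., 85., 89.]))
(0.4869, -0.3358, 0.014) (198, np.float64(0.049), array([126., 127., 133.]))
```

```bash
python3 -m jog '[[[0.3,-0.4,20],[0,0,0],0.7],[[0,0,30],[0,0,0],0.7],[[0,0,20],[0,0,0],0.7],[[0,0,10],[0,0,0],0.7],[[0,0,5.5],[0,0,0],0.7],[[0,0,0],[0,0,0],0],[[0,0,0],[0,0,0],0],[[0,0,0],[0,0,0],0],[[0,0,0],[0,0,0],0],[[0,0,0],[0,0,0],0]]' 35
python3 -m jog '[[[0,0,-40],[0,0,0],0],[[0,0,-40],[0,0,0],0],[[25.7,39.3,0],[0,0,0],0],[[25.7,39.3,0],[0,0,0],0],[[25.7,39.3,0],[0,0,0],0],[[25.7,39.3,0],[0,0,0],0],[[25.7,39.3,0],[0,0,0],0],[[0,0,0],[0,0,0],0],[[0,0,0],[0,0,0],0],[[0,0,0],[0,0,0],0]]'
python3 t.py .6139 .0601 .051 92.3
```

```text
time: 27.75
eef_pos: [0.4223, -0.0767, 0.0469]
ee_rot: [3.14, 0.0, 1.61]
wrist_force: [-0.6, 0.7, 6.8]
finger_gap: 0.0246
finger_force: 34.1
time: 29.0
eef_pos: [0.6124, 0.0589, 0.1265]
ee_rot: [-3.142, 0.0, 1.61]
wrist_force: [-0.6, -0.3, -0.2]
finger_gap: 0.0249
finger_force: 35.1
pose [0.6124 0.0589 0.1265] [-1.800e+02  1.000e-02  9.223e+01] j [ 0.1   0.5   0.05  1.12 -0.    1.63] gap 0.0249 F [-0.6 -0.3 -0.2] t 29.0
shift [ 1.1  1.5 75.5] turn -0.1
```

```bash
python3 -m jog '[[[0.7,1,35],[0,0,0],0],[[0,0,25],[0,0,0],0],[[0,0,10],[0,0,0],0],[[0,0,4.5],[0,0,0],0],[[0,0,0],[0,0,0],0],[[0,0,0],[0,0,0],0.2],[[0,0,0],[0,0,0],0.6],[[0,0,0],[0,0,0],0.6],[[0,0,-40],[0,0,0],0.6],[[0,0,-40],[0,0,0],0.6]]'
python3 -m jog '[[[-42,-27.6,0],[0,0,0],0.7],[[-42,-27.6,0],[0,0,0],0.7],[[-42,-27.6,0],[0,0,0],0.7],[[-42,-27.6,0],[0,0,0],0.7],[[-42,-27.6,0],[0,0,0],0.7],[[-42,-27.6,0],[0,0,0],0.7],[[-42,-27.6,0],[0,0,0],0.7],[[0,0,0],[0,0,0],0.7],[[0,0,0],[0,0,0],0.7],[[0,0,0],[0,0,0],0.7]]'
cat >>look.py <<'E'
p=bot.capture("side")
for s in spacers(p):
    if .35<s[0]<.68 and abs(s[1])<.4 and s[4]<.02: print("side",s[2:5],s[5:])
E
python3 t.py .4327 -.242 .046 92.3; python3 look.py .005
```

```text
time: 30.25
eef_pos: [0.6137, 0.0603, 0.1326]
ee_rot: [-3.141, 0.0, 1.61]
wrist_force: [0.5, -0.0, 0.3]
finger_gap: 0.051
finger_force: 0.0
time: 31.5
eef_pos: [0.4332, -0.2403, 0.1317]
ee_rot: [3.141, -0.0, 1.612]
wrist_force: [0.0, -0.1, -0.4]
finger_gap: 0.0601
finger_force: 0.0
pose [ 0.4332 -0.2403  0.1317] [ 1.7999e+02 -1.0000e-02  9.2350e+01] j [-0.51  0.26 -0.29  1.02  0.    1.02] gap 0.0601 F [ 0.  -0.1 -0.4] t 31.5
shift [-1.6 -0.6 85.7] turn 0.0
(0.6093, 0.1604, 0.0135) (73, np.float64(0.056), array([143., 141., 141.]))
(0.6092, 0.1102, 0.0137) (75, np.float64(0.057), array([145., 143., 142.]))
(0.612, 0.0612, 0.0132) (73, np.float64(0.057), array([145., 142., 142.]))
(0.4509, 0.0904, 0.0128) (60, np.float64(0.052), array([ 60.,  65., 142.]))
side (0.6117, 0.0588, 0.0139) (80, np.float64(0.052), array([102., 101., 105.]))
side (0.4513, 0.0909, 0.0153) (100, np.float64(0.05), array([ 39.,  48., 123.]))
side (0.4342, -0.2433, 0.0144) (169, np.float64(0.05), array([116., 116., 122.]))
side (0.4866, -0.3354, 0.0136) (197, np.float64(0.049), array([128., 129., 135.]))
```

```bash
python3 -m jog '[[[-1.4,-0.5,20],[0,0,0],0.7],[[0,0,30],[0,0,0],0.7],[[0,0,20],[0,0,0],0.7],[[0,0,10],[0,0,0],0.7],[[0,0,5.5],[0,0,0],0.7],[[0,0,0],[0,0,0],0],[[0,0,0],[0,0,0],0],[[0,0,0],[0,0,0],0],[[0,0,0],[0,0,0],0],[[0,0,0],[0,0,0],0]]' 35
python3 -m jog '[[[0,0,-40],[0,0,0],0],[[0,0,-40],[0,0,0],0],[[40.7,32.2,0],[0,0,0],0],[[40.7,32.2,0],[0,0,0],0],[[40.7,32.2,0],[0,0,0],0],[[40.7,32.2,0],[0,0,0],0],[[40.7,32.2,0],[0,0,0],0],[[40.7,32.2,0],[0,0,0],0],[[0,0,0],[0,0,0],0],[[0,0,0],[0,0,0],0]]'
python3 t.py .6160 .0101 .051 92.3
```

```text
time: 32.85
eef_pos: [0.4327, -0.2428, 0.0469]
ee_rot: [3.141, 0.001, 1.611]
wrist_force: [-0.7, 1.0, 6.5]
finger_gap: 0.0249
finger_force: 34.2
time: 34.1
eef_pos: [0.6153, 0.009, 0.1261]
ee_rot: [-3.141, 0.0, 1.611]
wrist_force: [0.1, -0.1, -1.4]
finger_gap: 0.0247
finger_force: 35.0
pose [0.6153 0.009  0.1261] [-1.7997e+02  1.0000e-02  9.2290e+01] j [ 0.01  0.5   0.05  1.12 -0.    1.55] gap 0.0247 F [ 0.1 -0.1 -1.4] t 34.1
shift [ 1.1  0.7 75.1] turn -0.0
```

```bash
python3 -m jog '[[[0.5,0.5,35],[0,0,0],0],[[0,0,25],[0,0,0],0],[[0,0,10],[0,0,0],0],[[0,0,4.5],[0,0,0],0],[[0,0,0],[0,0,0],0],[[0,0,0],[0,0,0],0.2],[[0,0,0],[0,0,0],0.6],[[0,0,0],[0,0,0],0.6],[[0,0,-40],[0,0,0],0.6],[[0,0,-40],[0,0,0],0.6]]'
python3 -m jog '[[[-42.3,-18,0],[0,0,0],0.7],[[-42.3,-18,0],[0,0,0],0.7],[[-42.3,-18,0],[0,0,0],0.7],[[-42.3,-18,0],[0,0,0],0.7],[[-42.3,-18,0],[0,0,0],0.7],[[-42.3,-18,0],[0,0,0],0.7],[[-42.3,-18,0],[0,0,0],0.7],[[-42.3,-18,0],[0,0,0],0.7],[[0,0,0],[0,0,0],0.7],[[0,0,0],[0,0,0],0.7]]'
python3 t.py .486 -.334 .046 92.3; python3 look.py .005
```

```text
time: 35.35
eef_pos: [0.6157, 0.0097, 0.1326]
ee_rot: [-3.141, -0.0, 1.611]
wrist_force: [1.4, 0.4, 0.4]
finger_gap: 0.0512
finger_force: 0.0
time: 36.6
eef_pos: [0.4856, -0.334, 0.1317]
ee_rot: [3.142, -0.0, 1.61]
wrist_force: [0.4, -0.1, -0.1]
finger_gap: 0.0593
finger_force: 0.0
pose [ 0.4856 -0.334   0.1317] [ 1.800e+02 -1.000e-02  9.225e+01] j [-0.6   0.45 -0.03  1.1   0.    0.93] gap 0.0593 F [ 0.4 -0.1 -0.1] t 36.6
shift [-0.   0.4 85.7] turn -0.0
(0.6097, 0.1607, 0.0135) (73, np.float64(0.057), array([152., 150., 150.]))
(0.6102, 0.1094, 0.0134) (74, np.float64(0.056), array([154., 151., 151.]))
(0.6131, 0.061, 0.0136) (69, np.float64(0.056), array([155., 152., 152.]))
(0.6142, 0.0101, 0.0132) (74, np.float64(0.057), array([154., 151., 152.]))
(0.4517, 0.0907, 0.0124) (61, np.float64(0.051), array([ 64.,  69., 150.]))
side (0.6074, 0.159, 0.0158) (99, np.float64(0.052), array([117., 120., 126.]))
side (0.6091, 0.1087, 0.0151) (76, np.float64(0.052), array([113., 112., 117.]))
side (0.4512, 0.0906, 0.0157) (104, np.float64(0.052), array([ 41.,  51., 130.]))
side (0.4867, -0.3347, 0.014) (200, np.float64(0.049), array([123., 124., 129.]))
```

```bash
python3 -m jog '[[[0,0.4,20],[0,0,0],0.7],[[0,0,30],[0,0,0],0.7],[[0,0,20],[0,0,0],0.7],[[0,0,10],[0,0,0],0.7],[[0,0,5.5],[0,0,0],0.7],[[0,0,0],[0,0,0],0],[[0,0,0],[0,0,0],0],[[0,0,0],[0,0,0],0],[[0,0,0],[0,0,0],0],[[0,0,0],[0,0,0],0]]' 35
python3 -m jog '[[[0,0,-40],[0,0,0],0],[[0,0,-40],[0,0,0],0],[[48.1,24,0],[0,0,0],0],[[48.1,24,0],[0,0,0],0],[[48.1,24,0],[0,0,0],0],[[48.1,24,0],[0,0,0],0],[[48.1,24,0],[0,0,0],0],[[48.1,24,0],[0,0,0],0],[[0,0,0],[0,0,0],0],[[0,0,0],[0,0,0],0]]'
python3 t.py .6180 -.0399 .051 92.3
```

```text
time: 37.95
eef_pos: [0.4864, -0.3344, 0.047]
ee_rot: [3.14, 0.001, 1.61]
wrist_force: [0.2, 1.0, 7.1]
finger_gap: 0.0245
finger_force: 34.3
time: 39.2
eef_pos: [0.6183, -0.0403, 0.1262]
ee_rot: [-3.141, 0.0, 1.611]
wrist_force: [-0.2, -0.3, -0.7]
finger_gap: 0.0249
finger_force: 34.7
pose [ 0.6183 -0.0403  0.1262] [-1.7999e+02  1.0000e-02  9.2290e+01] j [-0.06  0.51  0.06  1.12 -0.    1.47] gap 0.0249 F [-0.2 -0.3 -0.7] t 39.2
shift [ 0.4 -0.3 75.2] turn -0.0
```

```bash
python3 -m jog '[[[0.2,-0.2,35],[0,0,0],0],[[0,0,25],[0,0,0],0],[[0,0,10],[0,0,0],0],[[0,0,4.5],[0,0,0],0],[[0,0,0],[0,0,0],0],[[0,0,0],[0,0,0],0.2],[[0,0,0],[0,0,0],0.6],[[0,0,0],[0,0,0],0.6],[[0,0,-40],[0,0,0],0.6],[[0,0,-40],[0,0,0],0.6]]'
python3 -m jog '[[[-37.7,-29.7,0],[0,0,0],0.6],[[-37.7,-29.7,0],[0,0,0],0.5],[[-37.7,-29.7,0],[0,0,0],0.5],[[0,0,0],[0,0,10.6],0.5],[[0,0,0],[0,0,10.6],0.5],[[0,0,0],[0,0,10.6],0.5],[[0,0,0],[0,0,10.6],0.5],[[0,0,0],[0,0,10.6],0.5],[[0,0,0],[0,0,10.6],0.5],[[0,0,0],[0,0,10.6],0.5]]'
python3 look.py .005;  python3 t.py .5335 -.1563 .045 16; python3 -c "
from h import *
p=bot.capture('side');cv2.imwrite('pics/s3.png',cv2.resize(p['color'][140:400,200:500],(660,572)))"
```

```text
time: 40.45
eef_pos: [0.6179, -0.0399, 0.1325]
ee_rot: [-3.141, -0.0, 1.611]
wrist_force: [0.1, -0.8, 0.6]
finger_gap: 0.0513
finger_force: 0.0
time: 41.7
eef_pos: [0.5337, -0.1564, 0.1318]
ee_rot: [3.141, -0.0, 0.309]
wrist_force: [-0.3, 0.1, -0.3]
finger_gap: 0.0423
finger_force: 0.0
(0.6165, -0.0403, 0.013) (73, np.float64(0.057), array([152., 149., 149.]))
(0.6101, 0.1608, 0.0137) (74, np.float64(0.056), array([149., 147., 147.]))
(0.61, 0.1089, 0.013) (73, np.float64(0.056), array([151., 149., 148.]))
(0.6122, 0.0615, 0.0131) (73, np.float64(0.056), array([150., 148., 148.]))
(0.6142, 0.0102, 0.0129) (70, np.float64(0.055), array([153., 150., 151.]))
(0.4514, 0.091, 0.0128) (62, np.float64(0.051), array([ 63.,  68., 147.]))
side (0.6072, 0.1599, 0.0119) (38, np.float64(0.052), array([114., 119., 126.]))
side (0.4511, 0.0907, 0.0155) (105, np.float64(0.051), array([ 38.,  46., 122.]))
pose [ 0.5337 -0.1565  0.1318] [ 1.7999e+02 -1.0000e-02  1.7920e+01] j [-0.29  0.38 -0.13  1.06  0.    2.54] gap 0.0428 F [-0.2  0.5  0. ] t 41.8
shift [-0.2 -0.2 86.8] turn 1.9
```

View pics/s3.png

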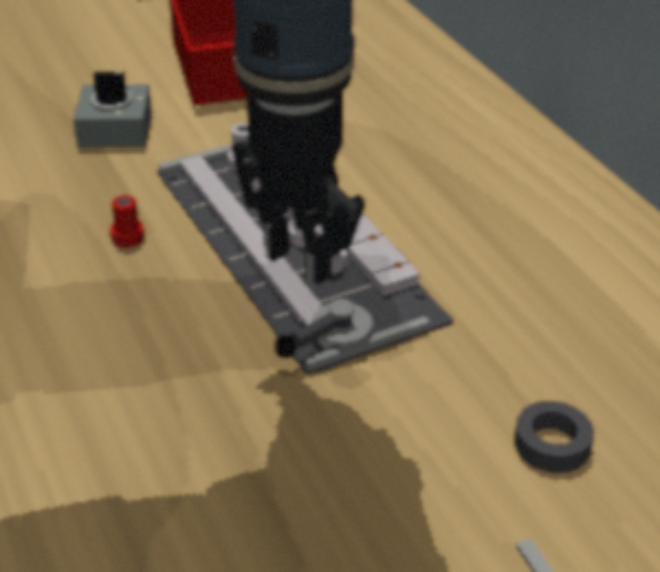

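```bash
python3 -m jog '[[[-0.2,-0.2,30],[0,0,1.9],0.5],[[0,0,30],[0,0,0],0.5],[[0,0,17],[0,0,0],0.5],[[0,0,10],[0,0,0],0.5],[[0,0,0],[0,0,0],0.5],[[0,0,0],[0,0,0],0],[[0,0,0],[0,0,0],0],[[0,0,0],[0,0,0],0],[[0,0,0],[0,0,0],0],[[0,0,0],[0,0,0],0]]' 40
python3 t.py .5335 -.1563 .045 16
```

```text
time: 43.1
eef_pos: [0.5342, -0.1573, 0.0457]
ee_rot: [3.139, -0.001, 0.282]
wrist_force: [0.4, -5.4, 2.2]
finger_gap: 0.0123
finger_force: 39.9
pose [ 0.5342 -0.1573  0.0457] [ 1.7987e+02 -7.0000e-02  1.6150e+01] j [-0.29  0.45 -0.25  0.86 -0.    2.57] gap 0.0123 F [ 0.4 -5.4  2.2] t 43.1
shift [-0.4 -1.1  0.7] turn 0.2
```

```bash
python3 -m jog '[[[0.8,9.1,0],[0,0,-10.6],0],[[0.8,9.1,0],[0,0,-10.6],0],[[0.8,9.1,0],[0,0,-10.6],0],[[0.8,9.1,0],[0,0,-10.6],0],[[0.8,9.1,0],[0,0,-10.6],0],[[0.8,9.1,0],[0,0,-10.6],0],[[0.8,9.1,0],[0,0,-10.6],0],[[0.2,2.5,0],[0,0,-2.5],0],[[0,0,0],[0,0,0],0],[[0,0,0],[0,0,0],0]]'
python3 t.py .5823 -.1925 .045 92.3;python3 look.py .005
```

```text
time: 44.35
eef_pos: [0.5842, -0.1943, 0.0458]
ee_rot: [3.14, 0.004, 1.62]
wrist_force: [0.3, -15.6, -0.2]
finger_gap: 0.012
finger_force: 39.7
pose [ 0.5842 -0.1943  0.0458] [179.92   0.25  92.8 ] j [-0.32  0.56 -0.07  0.93 -0.    1.2 ] gap 0.012 F [  0.3 -15.6  -0.2] t 44.35
shift [ 1.9 -1.8  0.8] turn 0.5
(0.622, -0.0403, 0.0136) (73, np.float64(0.056), array([156., 154., 154.]))
(0.6154, 0.1094, 0.0127) (71, np.float64(0.056), array([157., 154., 154.]))
(0.6171, 0.0615, 0.0129) (70, np.float64(0.056), array([157., 154., 154.]))
(0.6196, 0.0093, 0.0135) (73, np.float64(0.057), array([158., 155., 155.]))
(0.6122, 0.1609, 0.0141) (71, np.float64(0.056), array([155., 152., 152.]))
(0.4512, 0.0908, 0.013) (65, np.float64(0.053), array([ 64.,  69., 154.]))
side (0.6168, 0.0586, 0.0143) (81, np.float64(0.052), array([113., 112., 117.]))
side (0.6181, 0.0096, 0.0153) (103, np.float64(0.052), array([120., 119., 124.]))
side (0.4504, 0.092, 0.0173) (105, np.float64(0.051), array([ 41.,  50., 129.]))
side (0.5775, -0.1419, 0.0102) (27, np.float64(0.044), array([123., 125., 125.]))
```

```bash
python3 -m jog '[[[0,2.5,0],[0,0,-1],0],[[0,0,0],[0,0,0],0],[[0,0,0],[0,0,0],0.5],[[0,0,0],[0,0,0],0.5],[[0,0,0],[0,0,0],0.5],[[0,0,-50],[0,0,0],0.5],[[0,0,-50],[0,0,0],0.5],[[49,-6,0],[0,0,0],0.5],[[49,-6,0],[0,0,0],0.5],[[49,-6,0],[0,0,0],0.5]]'
python3 -m jog '[[[49,-6,0],[0,0,0],0.6],[[49,-6,0],[0,0,0],0.6],[[49,-6,0],[0,0,0],0.6],[[49,-6,0],[0,0,0],0.6],[[49,-6,0],[0,0,0],0.6],[[49,-6,0],[0,0,0],0.6],[[49,-6,0],[0,0,0],0.6],[[0,0,0],[0,0,-10.4],0.6],[[0,0,0],[0,0,-10.4],0.6],[[0,0,0],[0,0,-10.4],0.6]]'
python3 -m jog '[[[0,0,0],[0,0,-10.4],0.6],[[0,0,0],[0,0,-10.4],0.6],[[0,0,0],[0,0,-10.4],0.6],[[0,0,0],[0,0,0],0.6],[[0,0,0],[0,0,0],0.6],[[0,0,0],[0,0,0],0.6],[[0,0,0],[0,0,0],0.6],[[0,0,0],[0,0,0],0.6],[[0,0,0],[0,0,0],0.6],[[0,0,0],[0,0,0],0.6]]'
python3 t.py .5033 .2993 .083 155.5;python3 look.py .005; python3 -c "
from h import *
p=bot.capture('side');cv2.imwrite('pics/s4.png',cv2.resize(p['color'][180:340,230:430],(700,560)))"
```

```text
time: 45.7
eef_pos: [0.5578, -0.045, 0.1449]
ee_rot: [3.141, -0.0, 1.638]
wrist_force: [0.7, 0.2, -0.2]
finger_gap: 0.0431
finger_force: 0.0
time: 46.95
eef_pos: [0.4929, 0.2933, 0.1447]
ee_rot: [3.142, -0.0, 2.19]
wrist_force: [0.3, -0.5, 0.0]
finger_gap: 0.0513
finger_force: 0.0
time: 48.2
eef_pos: [0.4931, 0.2929, 0.1447]
ee_rot: [-3.142, -0.0, 2.727]
wrist_force: [-0.1, 1.0, 0.6]
finger_gap: 0.0513
finger_force: 0.0
pose [0.4931 0.2929 0.1447] [-180.     -0.    156.26] j [ 0.54  0.41 -0.05  1.11  0.    0.95] gap 0.0513 F [-0.1  1.   0.6] t 48.2
shift [-6.8 10.  61.7] turn 0.8
(0.6224, -0.0398, 0.0135) (74, np.float64(0.057), array([152., 150., 150.]))
(0.6154, 0.1089, 0.0128) (68, np.float64(0.055), array([152., 150., 150.]))
(0.6168, 0.0611, 0.0127) (69, np.float64(0.056), array([154., 151., 150.]))
(0.6193, 0.01, 0.013) (73, np.float64(0.057), array([153., 151., 151.]))
(0.6137, 0.161, 0.0137) (73, np.float64(0.055), array([153., 150., 150.]))
(0.4513, 0.0909, 0.0128) (63, np.float64(0.052), array([37., 41., 89.]))
side (0.6131, 0.1585, 0.0152) (88, np.float64(0.052), array([100., 103., 109.]))
side (0.6191, 0.0088, 0.0144) (101, np.float64(0.052), array([103., 102., 106.]))
side (0.4492, 0.0904, 0.0157) (106, np.float64(0.05), array([21., 25., 80.]))
side (0.6222, -0.0422, 0.0147) (109, np.float64(0.052), array([103., 102., 106.]))
```

View pics/s4.png

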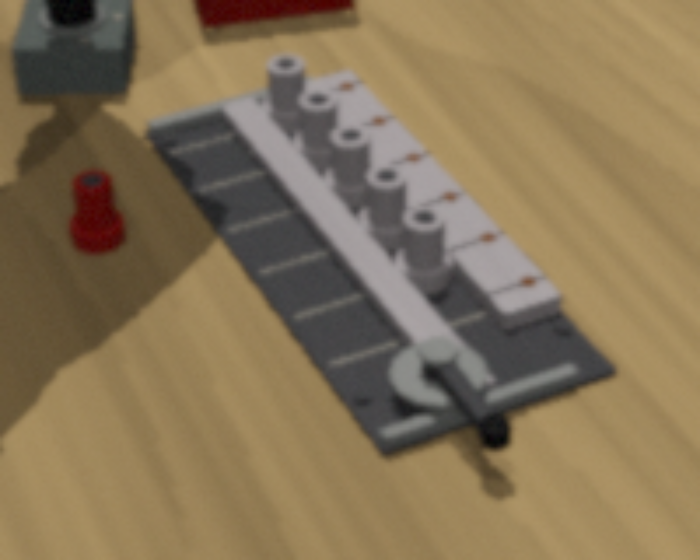

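```bash
python3 -m jog '[[[-6.8,10,0],[0,0,0.8],0.6],[[0,0,0],[0,0,0],0.6],[[0,0,25],[0,0,0],0.6],[[0,0,20],[0,0,0],0.6],[[0,0,15],[0,0,0],0.6],[[0,0,0],[0,0,0],0.6],[[0,0,0],[0,0,0],0],[[0,0,0],[0,0,0],0],[[0,0,0],[0,0,0],0],[[0,0,0],[0,0,0],0]]' 40
python3 -m jog '[[[0,0,0],[0,0,10.5],0],[[0,0,0],[0,0,10.5],0],[[0,0,0],[0,0,10.5],0],[[0,0,0],[0,0,10.5],0],[[0,0,0],[0,0,10.5],0],[[0,0,0],[0,0,10.5],0],[[0,0,0],[0,0,9],0],[[0,0,0],[0,0,0],0],[[0,0,0],[0,0,0],0],[[0,0,0],[0,0,0],0]]'
python3 t.py .5033 .2993 .083 155.5
```

```text
time: 49.6
eef_pos: [0.5041, 0.3002, 0.0857]
ee_rot: [3.139, 0.001, 2.714]
wrist_force: [1.2, 4.6, 4.5]
finger_gap: 0.0101
finger_force: 42.8
time: 50.85
eef_pos: [0.505, 0.3009, 0.0858]
ee_rot: [3.138, -0.003, 1.458]
wrist_force: [8.4, 9.0, -2.8]
finger_gap: 0.01
finger_force: 48.4
pose [0.505  0.3009 0.0858] [179.82  -0.2   83.54] j [ 0.54  0.47 -0.11  0.99  0.    2.22] gap 0.01 F [ 8.4  9.  -2.8] t 50.85
shift [-1.8 -1.5  2.8] turn -72.0
```

```bash
python3 -m jog '[[[0,0,0],[0,0,2],0],[[0,0,0],[0,0,2],0],[[0,0,0],[0,0,0],0],[[0,0,0],[0,0,0],0],[[0,0,0],[0,0,0],0],[[0,0,0],[0,0,0],0],[[0,0,0],[0,0,0],0],[[0,0,0],[0,0,0],0],[[0,0,0],[0,0,0],0],[[0,0,0],[0,0,0],0]]'; python3 -c "
from bench import bot
print(bot.sense()['torque'])"
```

```text
time: 52.1
eef_pos: [0.505, 0.301, 0.0858]
ee_rot: [3.139, -0.004, 1.389]
wrist_force: [8.9, 8.8, -2.1]
finger_gap: 0.0098
finger_force: 69.7
[ 1.934647   -1.80537161  1.63759068]
```

```bash
python3 -m jog '[[[0,0,0],[0,0,-10.6],0],[[0,0,0],[0,0,-10.6],0],[[0,0,0],[0,0,-10.6],0],[[0,0,0],[0,0,-10.6],0],[[0,0,0],[0,0,-10.6],0],[[0,0,0],[0,0,-10.6],0],[[0,0,0],[0,0,-10.6],0],[[0,0,0],[0,0,-1.8],0.5],[[0,0,0],[0,0,0],0.5],[[0,0,0],[0,0,0],0.5]]'
python3 -m jog '[[[0,0,0],[0,0,0],0.6],[[0,0,0],[0,0,0],0.6],[[0,0,-40],[0,0,0],0.6],[[0,0,-40],[0,0,0],0.6],[[40,0,0],[0,0,0],0.6],[[40,0,0],[0,0,0],0.6],[[40,0,0],[0,0,0],0.6],[[0,0,0],[0,0,0],0.6],[[0,0,0],[0,0,0],0.6],[[0,0,0],[0,0,0],0.6]]'
python3 look.py .005; python3 -c "
from h import *
p=bot.capture('top');cv2.imwrite('pics/t5.png',cv2.resize(p['color'][150:350,150:480],(792,480)))
X=cloud(p);k=(X[...,2]>.06)&(X[...,2]<.08);n,l,st,_=cv2.connectedComponentsWithStats(k.astype(np.uint8))
for i in range(1,n):
    q=X[l==i][:,:2]
    if 15<st[i,4]<600 and abs(q.mean(0)-[.503,.3]).max()<.03: print('key',cv2.minAreaRect((q*1000).astype(np.float32)))"
```

```text
time: 53.35
eef_pos: [0.5033, 0.2992, 0.0846]
ee_rot: [-3.141, -0.0, 2.711]
wrist_force: [0.1, -0.3, 0.9]
finger_gap: 0.0432
finger_force: 0.0
time: 54.6
eef_pos: [0.3949, 0.3488, 0.1647]
ee_rot: [3.142, 0.0, 2.712]
wrist_force: [-0.2, 0.6, 0.5]
finger_gap: 0.0512
finger_force: 0.0
(0.6215, -0.0403, 0.0132) (75, np.float64(0.056), array([145., 143., 143.]))
(0.6152, 0.1098, 0.013) (70, np.float64(0.057), array([145., 143., 143.]))
(0.6172, 0.0617, 0.0129) (68, np.float64(0.056), array([145., 143., 143.]))
(0.6193, 0.0105, 0.0132) (69, np.float64(0.056), array([147., 144., 145.]))
(0.613, 0.1606, 0.0129) (73, np.float64(0.055), array([145., 143., 143.]))
(0.4514, 0.0911, 0.0128) (67, np.float64(0.052), array([ 59.,  64., 143.]))
side (0.6123, 0.1576, 0.0143) (81, np.float64(0.052), array([ 98., 101., 107.]))
side (0.6137, 0.109, 0.015) (84, np.float64(0.052), array([101., 100., 104.]))
side (0.6184, 0.0593, 0.015) (95, np.float64(0.052), array([103., 102., 106.]))
side (0.619, 0.0092, 0.0148) (102, np.float64(0.052), array([102., 101., 105.]))
side (0.4504, 0.0894, 0.0154) (107, np.float64(0.05), array([ 33.,  41., 112.]))
side (0.6222, -0.0403, 0.0153) (105, np.float64(0.052), array([103., 103., 107.]))
key ((502.9450378417969, 299.5623779296875), (11.83418083190918, 36.13166046142578), 65.09308624267578)
```

View pics/t5.png

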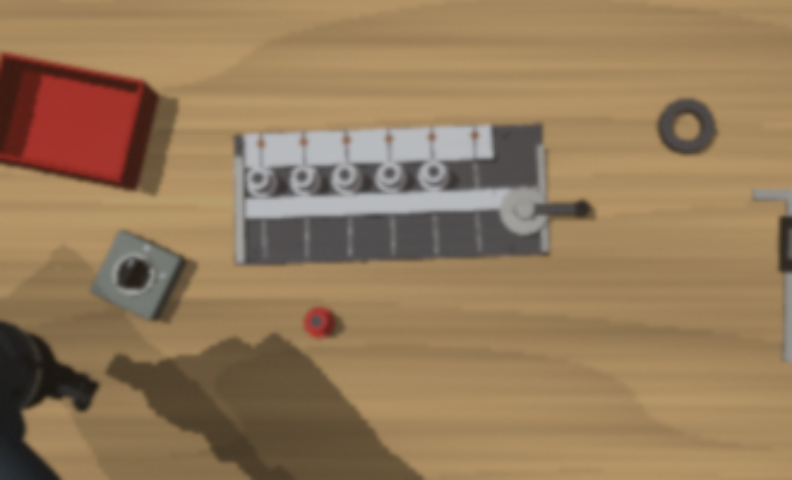

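The picture shows five spacers clamped on their lines (crop row about 178, columns 261 to 433), the lever locked at (580,209), and the key at rest at (134,273).

```bash
python3 -c "
from bench import bot
print(bot.job_done())"
```

```text
the job is handed in; nothing more can be done
None
```

I handed the job in after about 55 s. The empty fixture was zeroed, all five spacers present are clamped on lines 1–5 with the lever locked, and the second full key twist is done with the key back at rest; the judge's result was not shown.

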